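Set a lever on its press stand and push its bush home

ROBOT

A 7-joint arm with a two-finger parallel gripper is mounted at the origin on the work surface. World frame = base frame: x ahead of the robot, y to its left, z up, the work surface at z = 0. Lengths are in m, angles in rad, forces in N, time in s.
With the tool pointing down it reaches from about 0.425 to 1.025 m from the base axis. Payload 9.4 kg.
Tool frame: the origin (TCP) lies at the very end of the fingers, on their centre line; the grasp point (between the pads) lies 19 mm behind it; y points along the fingers, x is the direction in which the jaws open and shut, and the axes are right-handed (so a half turn about y gives the same grasp; the last joint's range is limited). The gripper opens to 85 mm and grips with 20 to 120 N. Pads are 22 mm wide; open, the fingers measure 114 mm over their backs; the gripper's body (76 mm by 85 mm) begins 54 mm behind the grasp point. The pads swing forward as they close: fully open they stand 13 mm farther back than shut.
Start: joints at [-1.282, 0.599, -0.003, 1.599, 0.002, 0.943, -0.08], TCP at [0.259, 0.677, 0.231] pointing down, gripper open.
Joint ranges: [-2.57, 2.57], [-0.35, 1.97], [-1.29, 1.29], [0.11, 2.56], [-1.05, 4.19], [0.11, 1.86], [-2.63, 2.63]. Speed limits (rad/s): [2.22, 2.22, 3.01, 3.01, 3.14, 3.14, 3.14].

INTERFACE

Orientations are given as [roll, pitch, yaw] about the fixed x, y, z axes, in that order (R = Rz(yaw) Ry(pitch) Rx(roll)).
In Python, from workcell import * gives the robot as it stands. The module is installed in compiled form; this text tells all that it offers.
- The arm moves only by the tool jog_arm, never from a script. Its argument "targets" is a list of rows, each a list of 6 numbers: the shift along the tool's x, y, z in m, then the turn, a rotation vector about the tool's x, y, z in degrees. A call has 1 to 8 rows; each row shifts and turns the commanded pose from where the row before left it, along the tool's axes as they then stand; what a row does not reach is not made up. A row lasts 1/12 s, in which the tool goes at most 41.7 mm and 7.16 degrees, less where a joint would pass 70% of its speed; a pose out of reach is approached as far as the arm can. A call with a gripper value outside its range is refused whole. "grip" is the opening, from 0 (shut) to 1 (fully open), set as the call begins (left out, the last holds). The fingers move at their own pace and stop on an object; "force" is the grip in N (left out, the last holds). Time passes only in rows, so rows that do not move let the fingers close. It gives the time, the measured TCP pose, the force and the opening at its end, in the units of the state.
- get_obs(): the state, without advancing time (a new reading comes with each control period).
- grab_frame(name): name is "side" or "top" or "wrist"; returns a dict with "color" (420x560x3 uint8, red, green, blue), "range_z" (420x560 float32, m along the optical axis (not along the pixel's ray), 0 where there is no reading), "intrinsics" (3x3 intrinsics, pixels), "rvec" (rotation vector, rad) and "tvec" (3), from world to camera coordinates, as OpenCV has them. Camera axes: x right, y down, z forward; pixel columns grow to the right and rows downward; lengths in m; the calibration is good to about 2 mm. A picture is of the moment at which its call begins.
- job_done(): hands the job in, once; it reports no verdict.
The state is a dict: "t": time; "q": joint angles; "dq": joint speeds; "joint_efforts": joint torques, N m; "ee_pos": TCP position; "tcp_rot": TCP orientation; "contact_force": force on the tool from outside, world axes, zero at the start; "moment": the same for the moment, N m; "gripper_width": finger opening in m.
Only numpy, scipy, OpenCV 4.12 (cv2) and the standard library are available. Lean on these libraries where they do the work, as an engineer would, in place of code of your own. Each camera call takes 0.05 s, during which the arm holds its last target. There are 200 camera calls.

TASK

Pick up the aluminium lever whose black bush still stands proud and set it down gently, level and upright way up, on the steel stand: the eye with the bush centred over the round hollow anvil, the small eye resting on the thin upright plate. Let go of it, and only then push the bush straight down until its flange is fully home on the lever, stopping when the resistance rises sharply rather than ramming it, and leave the lever sitting so on the stand. Leave the finished lever, the wrench and the jar where they are.

Things in the scene. Friction and masses are not known exactly. Their poses are not given: they have to be found in the camera images.
- lever: The lever to work on: bare aluminium, 142 mm long, 20 mm thick, 0.2 to 0.35 kg, lying flat. At -x the big eye, 50 mm across; at +x the small eye, 32 mm across with a 10 mm hole; eye centres 110 mm apart. Between them a straight web 24 mm wide, from x = -30 to +39 mm, 3 to 17 mm above the underside. Origin: on the underside midway between the eye centres; x from big to small eye, z up. It balances about x = -15 mm.
- big_eye (a point): Centre of the big eye on the underside of the lever, 55 mm from the lever's origin along -x.
- small_eye (a point): Centre of the small eye on the underside of the lever, 55 mm from the lever's origin along +x.
- bush (a joint): How far the black bush has been pushed into the big eye of the lever (m): starts at 0 to 0.003 (standing 11 to 14 mm proud), 0.014 is fully home with its flange on the lever. Friction fit: it resists with about 8 N all the way and stays where it is left; at the shoulder the resistance rises sharply.
- bush_top (a point): Centre of the flat, closed top of the bush: a black plastic disc 32 mm across, 4 mm thick, on a 20 mm shank. It is 38 mm above the lever's underside at joint 0 and 24 mm when fully home.
- stand: Steel stand fixed to the bench: base plate 190 x 70 x 12 mm with two narrow supports 75 mm high over the bench: a round hollow anvil at -x and a thin upright rest plate at +x, 110 mm apart like the eyes of the lever, free space between them. Origin: centre of the base underside; x runs from the anvil to the rest plate, z up.
- anvil_top (a point): Centre of the anvil's top, 75 mm above the bench, 55 mm from the stand's origin along -x. The anvil is a tube 50 mm outside, 34 mm inside.
- rest_top (a point): Centre of the top edge of the rest plate, 75 mm above the bench, 55 mm from the stand's origin along +x. The plate is 8 mm thick (along the stand's x) and 36 mm wide (along y).
- done_lever: A finished lever of the same shape, its bush already fully home (flange top 24 mm above its underside), lying flat on the bench; leave it alone. Origin and axes as for the lever.
- wrench: Steel wrench about 170 mm long lying on the bench; leave it alone. Origin near its middle.
- jar: White jar 60 mm across, 70 mm high; leave it alone. Origin: centre of its underside.
Mind the look-alikes: they are no part of the job. Leave any brown or green look-alike of the lever alone. Of the things that look like the stand, take the one that is farthest to the robot's left at the start.

How it is judged:
On the way, in this order (a step that is already met when the one before it is completed fails the run):
1. the lever rests level and released on the stand, big eye over the anvil, small eye on the rest plate (horizontal distance between big_eye and anvil_top below 0.007 m and horizontal distance between small_eye and rest_top below 0.012 m and z of big_eye in the frame of anvil_top between -0.003 and 0.003 m and angle between lever's own z axis and vertical below 0.04 rad and contact force between the fingers and lever below 0.3 N and linear speed of lever below 0.02 m/s), for 0.2 s.
2. the bush is pushed home in the lever on the stand (value of joint bush above 0.0125 m and horizontal distance between big_eye and anvil_top below 0.007 m and horizontal distance between small_eye and rest_top below 0.012 m and z of big_eye in the frame of anvil_top between -0.003 and 0.003 m and angle between lever's own z axis and vertical below 0.04 rad), for 0.1 s.
At the end, for the whole second after the job is handed in: The lever rests level (within 0.04 rad) and still on the stand, released, its underside within 3 mm of the anvil's top, the big eye's centre within 7 mm of the anvil's and the small eye's centre within 12 mm of the rest plate's, and the bush is home (joint above 0.0125 of 0.014 m) (all of step 2 and contact force between the fingers and lever below 0.3 N and linear speed of lever below 0.02 m/s); the robot touches nothing.
It fails at once if the finished lever is moved by more than 15 mm (distance of done_lever from where it was at the start of the episode above 0.015 m).
It fails at once if the wrench is moved by more than 15 mm (distance of wrench from where it was at the start of the episode above 0.015 m).
It fails at once if the jar is moved by more than 15 mm (distance of jar from where it was at the start of the episode above 0.015 m).
It fails at once if the lever or its bush bears on the stand with more than 60 N (slammed down or rammed) (contact force between lever and stand above 60 N).
It fails at once if the lever falls: it moves faster than 0.5 m/s while out of the fingers (linear speed of lever above 0.5 m/s and contact force between the fingers and lever below 0.1 N).
It also fails if it takes over 48 s, if anything falls off the work surface, if the arm or the gripper's body presses on something with over 40 N, if the wrist force passes 120 N, or if a joint passes its speed limit or range.

## Working session

There is one attempt and no reset: what is moved stays moved. The work goes in short steps, Python scripts to look and compute and a tool call to move; the robot and the scene stay as the last step left them, time stands still between calls to the robot, and variables do not carry over. Pictures are saved under pics/ and viewed, on a budget of 10 in all, crops included, one or two more only if the job needs it, and the job is handed in when it is done.

Besides the shell and the picture viewer there is one more tool, called as a command line: name --pt "numbers of a row" for each row, then --argument value for the rest. jog_arm: Moves the arm, as the interface text tells. Its arguments: {"type":"object","properties":{"targets":{"type":"array","items":{"type":"array","items":{"type":"number"}}},"grip":{"type":"number"},"force":{"type":"number"}},"required":["targets"]}

```bash
mkdir -p pics; cat > h.py <<'E'
from workcell import *
import numpy as np, cv2
def shot(n):
    f=grab_frame(n); f['R']=cv2.Rodrigues(np.array(f['rvec'],float))[0]; f['t']=np.array(f['tvec'],float).ravel(); return f
def save(f,p,crop=None,s=1):
    c=f['color'][:,:,::-1]
    if crop: c=c[crop[1]:crop[3],crop[0]:crop[2]]
    cv2.imwrite('pics/'+p,cv2.resize(c,None,fx=s,fy=s,interpolation=cv2.INTER_CUBIC))
def cloud(f):
    K=np.array(f['intrinsics']);z=f['range_z'];h,w=z.shape
    u,v=np.meshgrid(np.arange(w),np.arange(h))
    P=np.stack([(u-K[0,2])/K[0,0]*z,(v-K[1,2])/K[1,1]*z,z],-1)
    W=(P-f['t'])@f['R']; W[z==0]=np.nan; return W
def ray(f,u,v,h):
    K=np.array(f['intrinsics']);d=f['R'].T@(np.linalg.inv(K)@[u,v,1.]);c=-f['R'].T@f['t']
    return c+d*(h-c[2])/d[2]
E
python3 - <<'E'
from h import *
print(get_obs())
for n in ['top','side']:
    f=shot(n);save(f,n+'1.png',None,1.4);print(n,f['intrinsics'],-f['R'].T@f['t'],f['R'][2])
E
```

```text
{'t': 0.0, 'q': array([-1.28172026,  0.60015303, -0.00255421,  1.60016191,  0.00177544,
        0.94291662, -0.07977538]), 'dq': array([ 0.00052609,  0.00064248, -0.00098656, -0.0016931 ,  0.00062975,
        0.00197115, -0.00061646]), 'joint_efforts': array([-8.08355571e-05, -7.76441717e+01,  1.56475235e+00, -2.58013773e+01,
        1.23413710e-02,  9.00597690e-03,  7.04338220e-06]), 'ee_pos': array([0.25914044, 0.67657117, 0.2303852 ]), 'tcp_rot': array([-1.57091935,  0.00163202,  1.20509795]), 'contact_force': array([ 0.17514672,  0.0046423 , -0.43911065]), 'moment': array([ 0.01268746,  0.02413905, -0.0080669 ]), 'gripper_width': 0.08518080750473911}
top [[472.97419628   0.         279.88218239]
 [  0.         472.97419628 214.24762812]
 [  0.           0.           1.        ]] [ 0.32541995 -0.01493845  1.37033297] [ 0.15213593  0.01894057 -0.98817808]
side [[400.41781841   0.         282.27758113]
 [  0.         400.41781841 213.12821079]
 [  0.           0.           1.        ]] [ 0.21410203 -0.79538645  0.68444044] [ 0.29540308  0.76493122 -0.57237859]
```

View pics/top1.png

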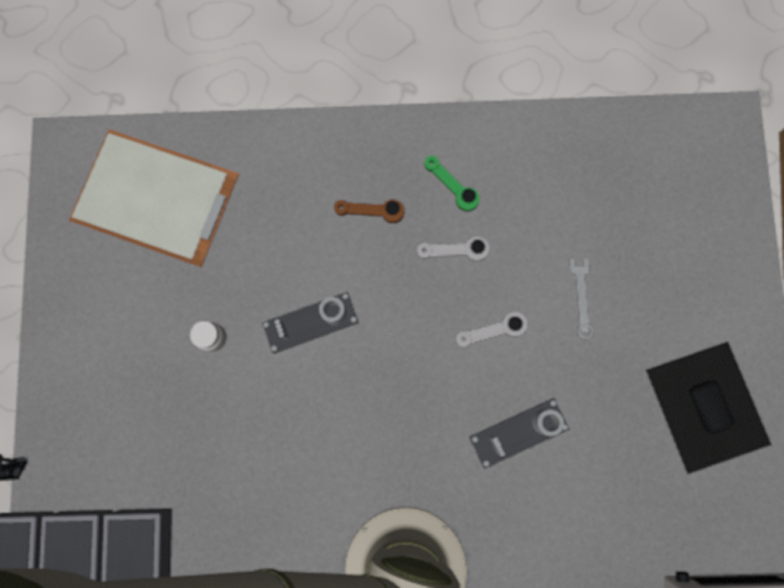

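View pics/side1.png

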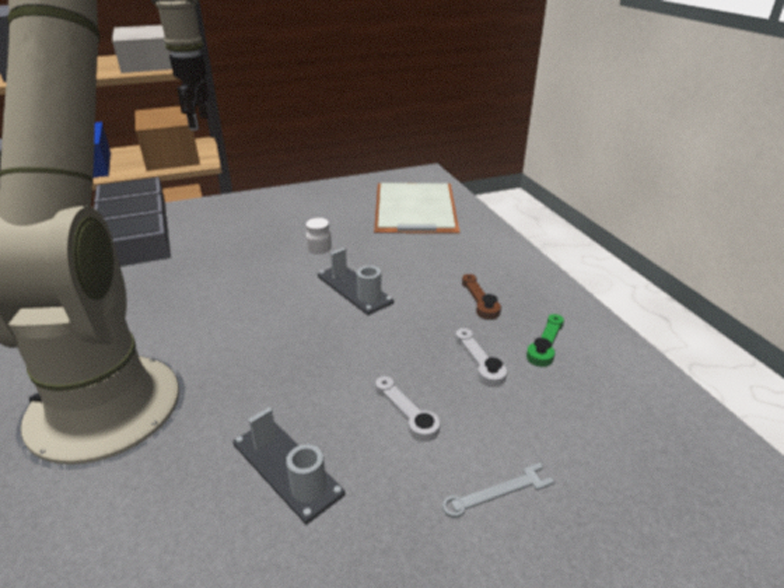

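The top view shows bare levers at about (453,248) and (492,331), brown and green look-alikes at (370,209) and (453,183), and stands at (310,322) and (520,432). In the side view the far aluminium lever (482,357) has its bush proud, while the near one (408,408) looks flush. The left stand is the one at (310,322). I'll measure these and confirm the lever in a crop.

```bash
python3 - <<'E'
from h import *
f=shot('top');W=cloud(f);g=shot('side');S=cloud(g)
c=f['color'].astype(int)
def box(a,x0,y0,x1,y1): return a[int(y0/1.4):int(y1/1.4),int(x0/1.4):int(x1/1.4)].copy()
hsv=cv2.cvtColor(f['color'],cv2.COLOR_RGB2HSV)
for nm,b in dict(far=(410,228,497,268),near=(450,305,535,355)).items():
    w=box(W,*b);h=box(hsv,*b);x0,y0=int(b[0]/1.4),int(b[1]/1.4)
    blk=(h[...,2]<60)
    br=((h[...,2]>150)&(h[...,1]<40)).astype(np.uint8)
    print(nm,'black n',blk.sum(),'z',np.nanpercentile(w[blk][:,2],[10,50,90]),'xy',np.nanmedian(w[blk],0))
    (cx,cy)=np.argwhere(blk).mean(0)[::-1]+[x0,y0]; print(' black centroid px',cx,cy,[ray(f,cx,cy,zz).round(4) for zz in(.024,.036)])
    cs,_=cv2.findContours(br,cv2.RETR_EXTERNAL,cv2.CHAIN_APPROX_NONE);k=max(cs,key=cv2.contourArea)[:,0]+[x0,y0]
    P=np.array([ray(f,u,v,.02)[:2] for u,v in k]); r=cv2.minAreaRect((P*1000).astype(np.float32));print(' rect mm',r)
    (m,s)=np.median(P,0),0
    print(' bright z',np.nanmedian(w[br>0][:,2]))
for nm,b in dict(left=(255,285,365,360)).items():
    w=box(W,*b).reshape(-1,3);hi=w[(w[:,2]>.06)]
    print('table z',np.nanmedian(w[w[:,2]<.006][:,2]),'top z',np.nanpercentile(hi[:,2],[10,50,90]))
    bs=w[(w[:,2]>.006)&(w[:,2]<.02)]
    print(' base rect',cv2.minAreaRect((w[(w[:,2]>.006)&(w[:,2]<.09)][:,:2]*1000).astype(np.float32)),cv2.minAreaRect((bs[:,:2]*1000).astype(np.float32)))
    np.savetxt('hi.txt',hi)
    from scipy.cluster.vq import kmeans2
    ce,l=kmeans2(hi[:,:2],2,seed=1,minit='++')
    for i in(0,1): q=hi[l==i];print(' cluster',len(q),q.mean(0),cv2.minAreaRect((q[:,:2]*1000).astype(np.float32)))
a=f['color'][:,:,::-1][155:270,180:390];b2=g['color'][:,:,::-1][170:320,210:400]
a=cv2.resize(a,(780,427),interpolation=cv2.INTER_CUBIC);save(g,'crop2.png',(215,165,405,320),4)
cv2.imwrite('pics/topcrop.png',cv2.resize(f['color'][:,:,::-1][200:258,180:262],None,fx=8,fy=8,interpolation=cv2.INTER_CUBIC))
E
```

```text
far black n 57 z [0.03051116 0.03362111 0.03836436] xy [ 0.63873703 -0.16841352  0.03362111]
 black centroid px 340.82456140350877 175.56140350877192 [array([ 0.6408, -0.1696,  0.024 ]), array([ 0.638 , -0.1682,  0.036 ])]
 rect mm ((639.8025512695312, -119.42752838134766), (142.88128662109375, 38.46537399291992), 84.98735046386719)
 bright z 0.016841272851570603
near black n 57 z [0.01949566 0.02315444 0.02704947] xy [ 0.47710185 -0.23788383  0.02315444]
 black centroid px 367.56140350877195 230.66666666666666 [array([ 0.4773, -0.2379,  0.024 ]), array([ 0.476 , -0.2359,  0.036 ])]
 rect mm ((462.5600891113281, -190.6109161376953), (44.22583770751953, 145.98687744140625), 16.704105377197266)
 bright z 0.01754018570971902
table z -0.0009764364124645044 top z [0.06788886 0.07310906 0.07670424]
 base rect ((493.2571105957031, 178.08380126953125), (206.2078094482422, 139.43780517578125), 83.5111083984375) ((493.2571105957031, 178.08380126953125), (206.2078094482422, 139.43780517578125), 83.5111083984375)
 cluster 153 [0.51040749 0.13164703 0.07267781] ((510.39593505859375, 131.95626831054688), (49.980098724365234, 47.62129592895508), 12.107251167297363)
 cluster 46 [0.4763975  0.23559394 0.07154674] ((476.48394775390625, 236.31932067871094), (36.31768035888672, 8.122610092163086), 20.687368392944336)
```

View pics/crop2.png

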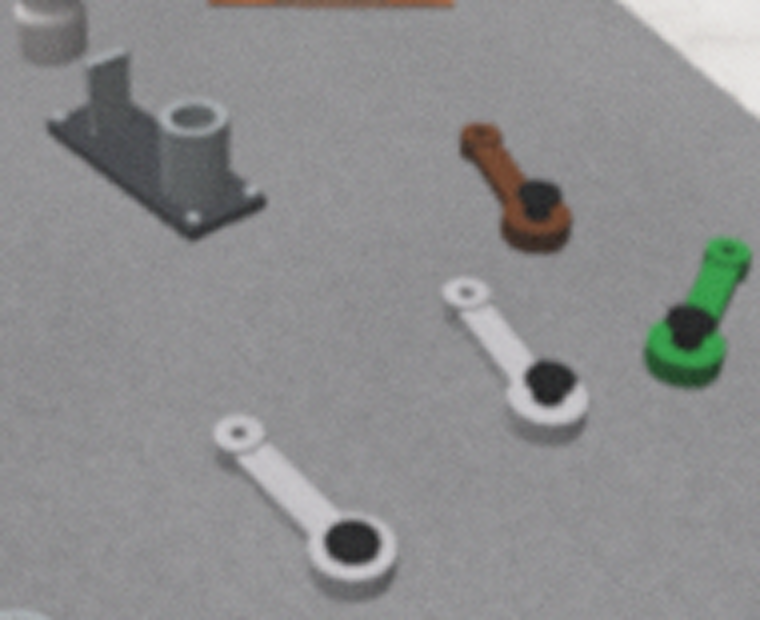

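The crop confirms it. The far aluminium lever at crop (548,390) has its bush proud, and the near one at (350,545) is flush, so it is the finished lever. Next I refine the lever axis.

```bash
python3 - <<'E'
from h import *
for n,b in dict(top=(288,160,360,194),side=(322,230,366,280)).items():
    f=shot(n);hsv=cv2.cvtColor(f['color'],cv2.COLOR_RGB2HSV)
    m=np.zeros(hsv.shape[:2],np.uint8);m[b[1]:b[3],b[0]:b[2]]=1
    blk=(hsv[...,2]<60)*m; br=((hsv[...,2]>150)&(hsv[...,1]<40))*m
    v,u=np.argwhere(blk>0).T; print(n,'bush',[ray(f,u.mean(),v.mean(),z)[:2].round(4) for z in(.030,.034,.038)])
    v,u=np.argwhere(br>0).T; P=np.array([ray(f,a,c,.019)[:2] for a,c in zip(u,v)])
    if n=='top': w=P[(P[:,1]<-.09)&(P[:,1]>-.135)];
    else: w=P[(P[:,1]<-.09)&(P[:,1]>-.135)]
    p=np.polyfit(w[:,1],w[:,0],1);print(' web x=%.4f*y+%.4f, n %d'%(*p,len(w)),'x at -.12',np.polyval(p,-.12),'yrange',P[:,1].min(),P[:,1].max())
    s=P[P[:,1]>-.078];print(' small end',s.mean(0),len(s),np.ptp(s,axis=0))
    W=cloud(f);q=W[br>0];print(' cloud y range',np.nanpercentile(q[:,1],[1,99]))
E
```

```text
top bush [array([ 0.6394, -0.1689]), array([ 0.6384, -0.1684]), array([ 0.6375, -0.1679])]
 web x=-0.0369*y+0.6332, n 100 x at -.12 0.6376321061429221 yrange -0.19107934783608135 -0.047638226579693695
 small end [ 0.63750625 -0.06344189] 72 [0.02470481 0.02982504]
 cloud y range [-0.19034801 -0.04791774]
side bush [array([ 0.6395, -0.1682]), array([ 0.6369, -0.1721]), array([ 0.6343, -0.1759])]
 web x=-0.0156*y+0.6361, n 128 x at -.12 0.6379857606207411 yrange -0.22511002748226316 -0.04075215873498961
 small end [ 0.63963702 -0.05941933] 88 [0.06118709 0.03659384]
 cloud y range [-0.19979207 -0.02207513]
```

jog_arm --pt "0 0 0 0 0 0" --grip 0.6 --force 50

```text
t: 0.38
ee_pos: [0.2593, 0.677, 0.2311]
tcp_rot: [-1.571, 0.0, 1.205]
contact_force: [-0.3, -0.5, 0.2]
gripper_width: 0.0758
```

jog_arm --pt "-0.0256 0 -0.0267 0 0 0" --pt "-0.0256 0 -0.0267 0 0 0" --pt "-0.0256 0 -0.0267 0 0 0" --pt "-0.0256 0 -0.0267 0 0 0" --pt "-0.0256 0 -0.0267 0 0 0" --pt "-0.0256 0 -0.0267 0 0 0" --pt "-0.0256 0 -0.0267 0 0 0" --pt "-0.0256 0 -0.0267 0 0 0"

```text
t: 1.05
ee_pos: [0.3861, 0.4077, 0.2315]
tcp_rot: [-1.571, -0.0, 1.205]
contact_force: [1.5, -0.4, 0.2]
gripper_width: 0.0515
```

jog_arm --pt "-0.0256 0 -0.0267 0 0 0" --pt "-0.0256 0 -0.0267 0 0 0" --pt "-0.0256 0 -0.0267 0 0 0" --pt "-0.0256 0 -0.0267 0 0 0" --pt "-0.0256 0 -0.0267 0 0 0" --pt "-0.0256 0 -0.0267 0 0 0" --pt "-0.0256 0 -0.0267 0 0 0" --pt "-0.0256 0 -0.0267 0 0 0"

```text
t: 1.72
ee_pos: [0.5124, 0.14, 0.2316]
tcp_rot: [-1.571, -0.0, 1.205]
contact_force: [0.4, 0.4, 0.5]
gripper_width: 0.0509
```

jog_arm --pt "-0.0256 0 -0.0267 0 0 0" --pt "-0.0256 0 -0.0267 0 0 0" --pt "-0.0256 0 -0.0267 0 0 0" --pt "-0.0256 0 -0.0267 0 0 0" --pt "-0.0256 0 -0.0267 0 0 0" --pt "-0.0256 0 -0.0267 0 0 0" --pt "-0.0256 0 -0.0267 0 0 0" --pt "-0.0256 0 -0.0267 0 0 0"

```text
t: 2.38
ee_pos: [0.6385, -0.1277, 0.2315]
tcp_rot: [-1.571, -0.0, 1.205]
contact_force: [0.7, 0.8, 0.0]
gripper_width: 0.0515
```

jog_arm --pt "0 0 0 0 6.7 0" --pt "0 0 0 0 6.7 0" --pt "0 0 0 0 6.7 0" --pt "0 0 0 0 6.7 0" --pt "0 0 0 0 6.7 0" --pt "0 0 0 0 6.7 0" --pt "0 0 0 0 6.7 0" --pt "0 0 0 0 6.7 0"

```text
t: 3.05
ee_pos: [0.638, -0.1258, 0.2314]
tcp_rot: [-1.571, -0.0, 0.264]
contact_force: [0.3, 0.6, 0.8]
gripper_width: 0.0513
```

jog_arm --pt "0 0 0 0 6.7 0" --pt "0 0 0 0 6.7 0" --pt "0 0 0 0 0 0" --pt "0 0 0 0 0 0"

```text
t: 3.38
ee_pos: [0.638, -0.1256, 0.2313]
tcp_rot: [-1.571, 0.0, 0.04]
contact_force: [0.1, 0.2, -0.5]
gripper_width: 0.0512
```

```bash
python3 - <<'E'
from h import *
f=shot('wrist');save(f,'wrist1.png');o=get_obs();print(o['ee_pos'],o['tcp_rot'],o['q'],-f['R'].T@f['t'],f['R'][2])
E
```

```text
[ 0.63803977 -0.12570709  0.23129371] [-1.57095480e+00  1.94270758e-05  3.99897396e-02] [-0.14825088  0.53257051  0.3901774   1.79769016 -0.25714864  0.86139056
  0.40188791] [ 0.63501469 -0.04329856  0.37421362] [ 0.0133782  -0.32327266 -0.94621129]
```

View pics/wrist1.png

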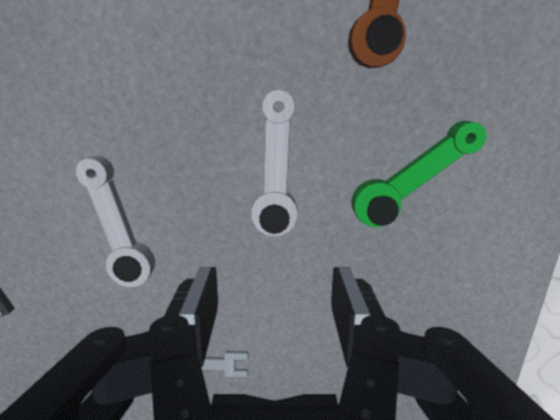

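The wrist view shows the target lever with its big eye at (274,214) and small eye at (279,106), and the web free between the open fingers. The finished lever is at left, with green and brown at right.

```bash
cat >> h.py <<'E'
def leverpose(f,b,zt=.02,vmin=140):
    """lever from a view: box b; zt = height of eye tops. returns big,small centres (xy) from bright outline and bush"""
    hsv=cv2.cvtColor(f['color'],cv2.COLOR_RGB2HSV);m=np.zeros(hsv.shape[:2],np.uint8);m[b[1]:b[3],b[0]:b[2]]=1
    br=((hsv[...,2]>vmin)&(hsv[...,1]<45)).astype(np.uint8)*m
    cs,_=cv2.findContours(br,cv2.RETR_EXTERNAL,cv2.CHAIN_APPROX_NONE);k=max(cs,key=cv2.contourArea)[:,0]
    P=np.array([ray(f,u,v,zt)[:2] for u,v in k])
    bl=((hsv[...,2]<60)*m).astype(np.uint8);cs,_=cv2.findContours(bl,cv2.RETR_EXTERNAL,cv2.CHAIN_APPROX_NONE)
    e=cv2.fitEllipse(max(cs,key=cv2.contourArea))
    return P,e
E
python3 - <<'E'
from h import *
f=shot('wrist');P,e=leverpose(f,(235,80,315,245))
print('bush ellipse px',e,[ray(f,*e[0],z)[:2].round(4) for z in(.034,.036,.038)])
def circ(p):
    A=np.c_[2*p,np.ones(len(p))];s=np.linalg.lstsq(A,(p**2).sum(1),rcond=None)[0];return s[:2],np.sqrt(s[2]+s[:2]@s[:2])
d=np.linalg.norm
c0=P[P[:,1].argmax()]; print('y range',P[:,1].min(),P[:,1].max())
print('small',circ(P[P[:,1]>-.066]),'big',circ(P[P[:,1]<-.165]))
w=P[(P[:,1]<-.085)&(P[:,1]>-.135)];c=w[:,0].mean();l=w[w[:,0]<c];r=w[w[:,0]>c]
print(np.polyfit(l[:,1]+.12,l[:,0],1),np.polyfit(r[:,1]+.12,r[:,0],1))
E
```

```text
bush ellipse px ((273.9900207519531, 218.5800323486328), (26.292091369628906, 26.898466110229492), 82.89118194580078) [array([ 0.64  , -0.1696]), array([ 0.64  , -0.1689]), array([ 0.64  , -0.1682])]
y range -0.19768453075335057 -0.04396499967361976
small (array([ 0.63936986, -0.05967673]), np.float64(0.015578376381151757)) big (array([ 0.63992983, -0.17157475]), np.float64(0.024306766111606776))
[0.13649541 0.62371421] [-0.02323856  0.65147106]
```

jog_arm --pt "0.0015 0.03 -0.0013 0 1.7 0" --pt "0 0.035 0 0 0 0" --pt "0 0.035 0 0 0 0" --pt "0 0.035 0 0 0 0" --pt "0 0.035 0 0 0 0" --pt "0 0.02 0 0 0 0" --pt "0 0.015 0 0 0 0" --pt "0 0.01 0 0 0 0"

```text
t: 4.15
ee_pos: [0.6388, -0.1272, 0.0142]
tcp_rot: [-1.57, 0.002, 0.008]
contact_force: [0.2, 0.4, -0.9]
gripper_width: 0.0514
```

jog_arm --pt "0 0.005 0 0 0 0" --pt "0 0.004 0 0 0 0" --pt "0 0 0 0 0 0"

```text
t: 4.4
ee_pos: [0.6397, -0.1273, 0.0074]
tcp_rot: [-1.571, -0.0, 0.006]
contact_force: [-0.7, -0.6, 0.4]
gripper_width: 0.0509
```

```bash
python3 - <<'E'
from h import *
f=shot('wrist');save(f,'wrist2.png')
E
```

```text
(no output)
```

View pics/wrist2.png

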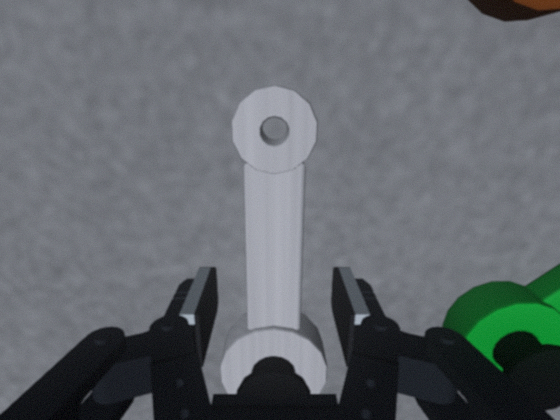

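```bash
python3 - <<'E'
from h import *
f=shot('wrist');o=get_obs();print(o['ee_pos'],o['tcp_rot'],o['gripper_width'])
x,y,z=o['ee_pos']
def pr(p): return cv2.projectPoints(np.array([p],float),np.array(f['rvec'],float),f['t'],np.array(f['intrinsics']),None)[0].ravel().round(0)
for dy in(-.011,0,.011):
  for zz in(0,.019): print(dy,zz,pr([x-.025,y+dy,z+zz]),pr([x+.025,y+dy,z+zz]))
print('big edge of web top',pr([x,-.145,.017]),ray(f,274,325,.02),'small hole',ray(f,274,131,.02))
E
```

```text
[ 0.64010535 -0.12731007  0.0082226 ] [-1.57094000e+00 -1.39014463e-03  6.30926258e-03] 0.051313493152046176
-0.011 0 [220. 300.] [327. 300.]
-0.011 0.019 [213. 326.] [334. 326.]
0 0 [219. 279.] [329. 279.]
0 0.019 [212. 303.] [336. 303.]
0.011 0 [218. 257.] [330. 258.]
0.011 0.019 [211. 279.] [337. 279.]
big edge of web top [274. 324.] [ 0.64027755 -0.14332001  0.02      ] small hole [ 0.63976776 -0.05965967  0.02      ]
```

The web is centred between the pads, and the pads are clear of the big eye by about 5 mm. Closing now.

jog_arm --pt "0 0.001 0 0 0 0" --pt "0 0 0 0 0 0" --pt "0 0 0 0 0 0" --pt "0 0 0 0 0 0" --pt "0 0 0 0 0 0" --pt "0 0 0 0 0 0" --pt "0 0 0 0 0 0" --pt "0 0 0 0 0 0" --grip 0.15 --force 70

```text
t: 5.17
ee_pos: [0.6399, -0.1271, 0.0073]
tcp_rot: [-1.571, -0.001, 0.006]
contact_force: [-1.3, 0.8, 5.0]
gripper_width: 0.0217
```

jog_arm --pt "0 -0.005 0 0 0 0" --pt "0 -0.015 0 0 0 0" --pt "0 -0.03 0 0 0 0" --pt "0 -0.035 0 0 0 0" --pt "0 -0.035 0 0 0 0" --pt "0 -0.02 0 0 0 0" --pt "0 0 0 0 0 0" --pt "0 0 0 0 0 0"

```text
t: 5.83
ee_pos: [0.64, -0.127, 0.1477]
tcp_rot: [-1.571, -0.002, 0.006]
contact_force: [-0.3, 0.8, -1.9]
gripper_width: 0.0217
```

```bash
python3 - <<'E'
from h import *
f=shot('wrist');save(f,'wrist3.png');o=get_obs();print(o['ee_pos'],o['tcp_rot'],o['gripper_width'],o['contact_force'],o['moment'])
g=shot('side');save(g,'side3.png',(322,150,462,270),4)
for z in(.14,.15): print(ray(f,274,131,z))
E
```

```text
[ 0.63915636 -0.12670154  0.14622723] [-1.57042398e+00  3.64843292e-05  6.40548765e-03] 0.021752763428054867 [-0.26160505  0.56077011 -1.35866812] [-0.02775086 -0.01109096 -0.03945014]
[ 0.63984223 -0.06157127  0.14      ]
[ 0.63980815 -0.06044742  0.15      ]
```

View pics/wrist3.png

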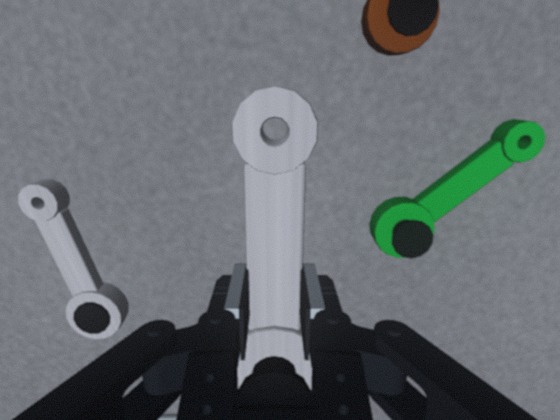

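The lever is held level. The small eye still projects at (274,131), the same as before the lift. Next is a waypoint beside the left stand for a close look.

jog_arm --pt "-0.002 0 0.015 0 0 0" --pt "-0.005 0 0.03 0 0 0" --pt "-0.005 0 0.036 0 0 0" --pt "-0.005 0 0.036 0 0 0" --pt "-0.005 0 0.036 0 0 0" --pt "-0.005 0 0.036 0 0 0" --pt "-0.005 0 0.036 0 0 0" --pt "-0.005 0 0.036 0 0 0"

```text
t: 6.6
ee_pos: [0.5993, 0.1359, 0.1447]
tcp_rot: [-1.571, 0.003, 0.006]
contact_force: [-0.3, -0.1, -1.6]
gripper_width: 0.0221
```

jog_arm --pt "-0.003 0 0.025 0 0 0" --pt "0 0 0.011 0 0 0" --pt "0 0 0 0 -4 0" --pt "0 0 0 0 -5 0" --pt "0 0 0 0 -5 0" --pt "0 0 0 0 -4 0" --pt "0 0 0 0 0 0" --pt "0 0 0 0 0 0"

```text
t: 7.27
ee_pos: [0.5972, 0.1691, 0.1454]
tcp_rot: [-1.571, 0.002, 0.317]
contact_force: [-0.2, -1.2, -1.7]
gripper_width: 0.0219
```

```bash
python3 - <<'E'
from h import *
f=shot('wrist');save(f,'wrist4.png');o=get_obs();print(o['ee_pos'],o['tcp_rot'],o['gripper_width'],o['contact_force'])
W=cloud(f)
hi=W[(W[...,2]>.065)&(W[...,2]<.085)&(np.hypot(W[...,0]-.493,W[...,1]-.184)<.11)]
print(len(hi),np.percentile(hi[:,2],[10,50,90]))
A=hi[np.hypot(hi[:,0]-.51,hi[:,1]-.132)<.04];B=hi[np.hypot(hi[:,0]-.4765,hi[:,1]-.236)<.035]
for q in(A,B):
    if len(q)>5: print(len(q),q.mean(0),cv2.minAreaRect((q[:,:2]*1000).astype(np.float32)),cv2.minEnclosingCircle((q[:,:2]*1000).astype(np.float32)))
E
```

```text
[0.59736977 0.16921826 0.1455792 ] [-1.57086764e+00  1.26109420e-03  3.17080540e-01] 0.021490832265162876 [ 0.16147146  0.05336949 -0.75322456]
4178 [0.06919798 0.07502845 0.07610195]
3061 [0.51372214 0.13206802 0.0737017 ] ((513.5679931640625, 130.78018188476562), (49.109127044677734, 49.35745620727539), 17.23077392578125) ((513.6339111328125, 130.38223266601562), 25.20448112487793)
1117 [0.48036855 0.23476392 0.07473456] ((479.10296630859375, 234.43301391601562), (36.791587829589844, 8.0643949508667), 18.92547035217285) ((479.194091796875, 234.08840942382812), 18.421573638916016)
```

View pics/wrist4.png

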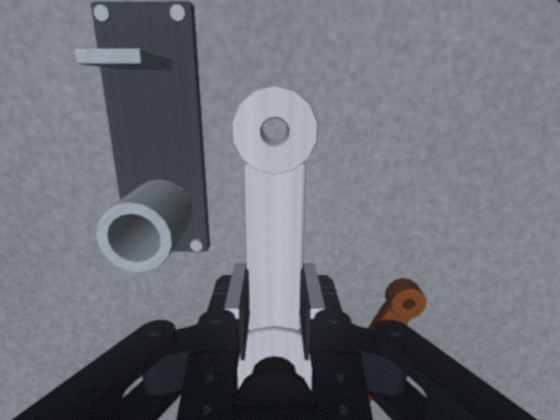

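The wrist view shows the stand at left, with the anvil ring at (134,240) and the rest plate at (108,57). The depth points give the anvil at (0.5136, 0.1306), the rest at (0.4791, 0.2343) and an axis of about 108.5°.

jog_arm --pt "0 0 0 0 -0.3 0" --pt "-0.01 0 0.004 0 0 0" --pt "-0.02 0 0.007 0 0 0" --pt "-0.025 0 0.008 0 0 0" --pt "-0.02 0 0.007 0 0 0" --pt "-0.0117 0 0.0042 0 0 0" --pt "-0.005 0 0.002 0 0 0" --pt "0 0 0 0 0 0"

```text
t: 7.98
ee_pos: [0.499, 0.171, 0.1465]
tcp_rot: [-1.57, 0.001, 0.326]
contact_force: [-0.0, 0.5, -1.9]
gripper_width: 0.0219
```

jog_arm --pt "0 0.01 0 0 0 0" --pt "0 0.015 0 0 0 0" --pt "0 0.013 0 0 0 0" --pt "0 0.007 0 0 0 0" --pt "0 0.003 0 0 0 0" --pt "0 0 0 0 0 0" --pt "0 0 0 0 0 0"

```text
t: 8.57
ee_pos: [0.501, 0.1706, 0.0982]
tcp_rot: [-1.571, -0.0, 0.325]
contact_force: [0.3, 0.4, -1.6]
gripper_width: 0.0219
```

```bash
python3 - <<'E'
from h import *
f=shot('wrist');save(f,'wrist5.png');o=get_obs();print(o['ee_pos'],o['tcp_rot'],o['gripper_width'],o['contact_force'])
p,y=o['ee_pos'],o['tcp_rot'][2];u=np.array([-np.sin(y),np.cos(y)]);b=p[:2]-.0424*u;s=p[:2]+.0676*u
print('big',b,b-[.5136,.1306],'small',s,s-[.4791,.2343])
g=shot('side');save(g,'side5.png',(220,140,320,230),7)
E
```

```text
[0.50107135 0.17072316 0.09853537] [-1.57090061e+00 -5.55990908e-04  3.24986317e-01] 0.021880282823388685 [-1.24350659  0.10765477 -2.68686339]
big [0.51460949 0.13054259] [ 1.00949143e-03 -5.74137587e-05] small [0.47948695 0.23478465] [0.00038695 0.00048465]
```

View pics/side5.png

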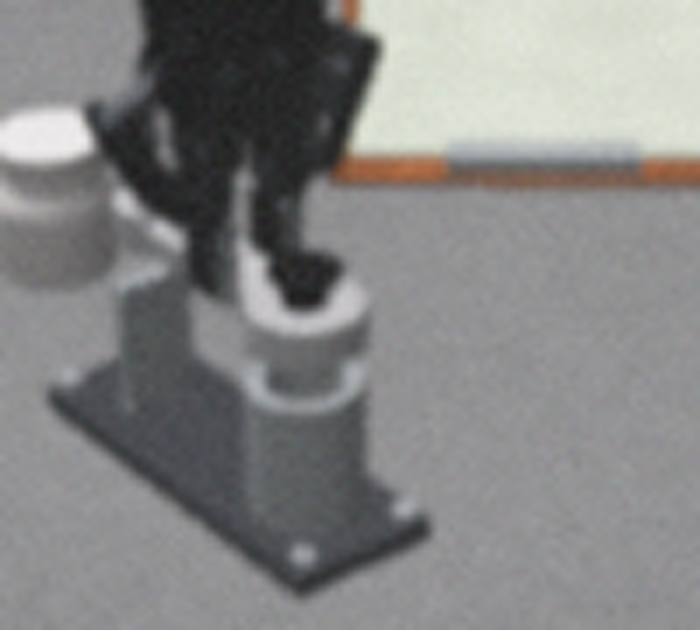

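In the side crop, the eye (305,320) hangs directly over the anvil (302,400), level and about 15 mm up. Lowering gently.

jog_arm --pt "0 0.004 0 0 0 0" --pt "0 0.004 0 0 0 0" --pt "0 0.003 0 0 0 0" --pt "0 0.001 0 0 0 0" --pt "0 0 0 0 0 0"

```text
t: 9.08
ee_pos: [0.5004, 0.1707, 0.0859]
tcp_rot: [-1.571, 0.001, 0.325]
contact_force: [0.3, -0.6, -3.1]
gripper_width: 0.0222
```

jog_arm --pt "0 0.001 0 0 0 0" --pt "0 0.001 0 0 0 0" --pt "0 0 0 0 0 0"

```text
t: 9.33
ee_pos: [0.5006, 0.1708, 0.0842]
tcp_rot: [-1.571, 0.0, 0.325]
contact_force: [0.5, -0.5, -2.4]
gripper_width: 0.0218
```

jog_arm --pt "0 0.001 0 0 0 0" --pt "0 0 0 0 0 0"

```text
t: 9.5
ee_pos: [0.5006, 0.1708, 0.0832]
tcp_rot: [-1.571, 0.0, 0.325]
contact_force: [-0.5, -0.8, -2.2]
gripper_width: 0.0219
```

jog_arm --pt "0 0.0005 0 0 0 0" --pt "0 0.0005 0 0 0 0" --pt "0 0 0 0 0 0"

```text
t: 9.75
ee_pos: [0.5006, 0.1708, 0.0823]
tcp_rot: [-1.571, -0.0, 0.325]
contact_force: [0.7, 0.0, -2.0]
gripper_width: 0.022
```

jog_arm --pt "0 0.0005 0 0 0 0" --pt "0 0 0 0 0 0"

```text
t: 9.92
ee_pos: [0.5006, 0.1708, 0.0822]
tcp_rot: [-1.571, -0.0, 0.325]
contact_force: [-1.2, -0.2, 4.4]
gripper_width: 0.0215
```

Seated: the force rose from -2 to +4.4 N. Releasing now.

jog_arm --pt "0 0 0 0 0 0" --pt "0 0 0 0 0 0" --pt "0 0 0 0 0 0" --pt "0 0 0 0 0 0" --pt "0 0 0 0 0 0" --pt "0 0 0 0 0 0" --pt "0 0 0 0 0 0" --grip 0.6

```text
t: 10.5
ee_pos: [0.5006, 0.1708, 0.0817]
tcp_rot: [-1.571, 0.0, 0.325]
contact_force: [-0.3, -0.4, -0.1]
gripper_width: 0.0512
```

jog_arm --pt "0 -0.005 0 0 0 0" --pt "0 -0.015 0 0 0 0" --pt "0 -0.025 0 0 0 0" --pt "0 -0.025 0 0 0 0" --pt "0 -0.015 0 0 0 0" --pt "0 -0.005 0 0 0 0" --pt "0 0 0 0 0 0"

```text
t: 11.08
ee_pos: [0.5011, 0.1711, 0.1731]
tcp_rot: [-1.57, -0.003, 0.326]
contact_force: [0.8, -0.4, -0.3]
gripper_width: 0.0511
```

```bash
python3 - <<'E'
from h import *
f=shot('wrist');save(f,'wrist6.png');o=get_obs();print(o['ee_pos'],o['tcp_rot'],o['gripper_width'],o['contact_force'])
W=cloud(f)
d=np.hypot(W[...,0]-.497,W[...,1]-.182);t=W[(d<.09)&(W[...,2]>.085)&(W[...,2]<.12)]
print(len(t),cv2.fitLine((t[:,:2]).astype(np.float32),cv2.DIST_L2,0,.001,.001).ravel())
yw=1.5708+.325
s=t[np.hypot(t[:,0]-.4795,t[:,1]-.2348)<.03];print('small',len(s),cv2.minEnclosingCircle((s[:,:2]*1000).astype(np.float32)),np.median(s[:,2]))
b=t[t[:,2]>.105];print('bush',len(b),b.mean(0) if len(b) else '')
b=W[(np.hypot(W[...,0]-.5146,W[...,1]-.1305)<.024)&(W[...,2]>.09)&(W[...,2]<.1)];print('big z',len(b),np.median(b[:,2]) if len(b) else '')
E
```

```text
[0.50058756 0.17102377 0.17202462] [-1.57050859e+00 -9.79166482e-04  3.25706022e-01] 0.05149838099675825 [0.19105947 0.67737911 0.41094405]
9437 [ 0.3163322  -0.9486485   0.4984923   0.17781089]
small 2838 ((481.8213195800781, 227.47021484375), 22.92688751220703) 0.09485935335843745
bush 1625 [0.51397569 0.13138194 0.11074076]
big z 1687 0.09552835560789155
```

View pics/wrist6.png

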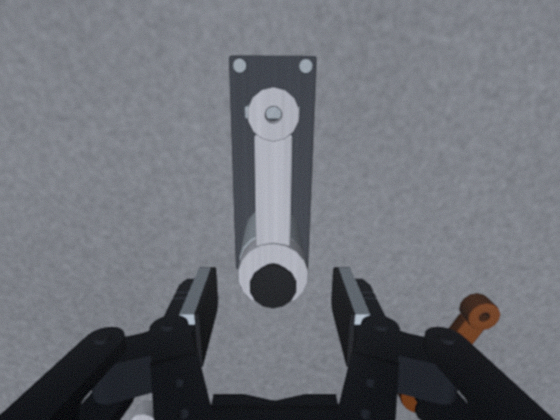

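The lever sits level on both supports (eye tops at z ≈ 95 mm) and is released. The bush is at px (272,286), or (0.514, 0.131). I'll shut the fingers, centre them over the bush, then push.

jog_arm --pt "0 0 -0.01 0 0 0" --pt "0 0 -0.02 0 0 0" --pt "0 0 -0.012 0 0 0" --pt "0 0 0 0 0 0" --pt "0 0.01 0 0 0 0" --pt "0 0.02 0 0 0 0" --pt "0 0.01 0 0 0 0" --pt "0 0 0 0 0 0" --grip 0 --force 40

```text
t: 11.8
ee_pos: [0.5124, 0.1312, 0.1292]
tcp_rot: [-1.571, 0.004, 0.326]
contact_force: [-0.7, -0.2, -0.4]
gripper_width: 0.0001
```

jog_arm --pt "0 0.005 0 0 0 0" --pt "0 0.005 0 0 0 0" --pt "0 0.003 0 0 0 0" --pt "0 0.002 0 0 0 0" --pt "0 0 0 0 0 0"

```text
t: 12.22
ee_pos: [0.5139, 0.1311, 0.1167]
tcp_rot: [-1.571, 0.0, 0.326]
contact_force: [-0.6, -0.0, 0.1]
gripper_width: -0.0005
```

jog_arm --pt "0 0.002 0 0 0 0" --pt "0 0.002 0 0 0 0" --pt "0 0.002 0 0 0 0" --pt "0 0 0 0 0 0"

```text
t: 12.55
ee_pos: [0.5139, 0.131, 0.1105]
tcp_rot: [-1.571, 0.0, 0.325]
contact_force: [-0.6, 0.3, 0.8]
gripper_width: -0.0002
```

jog_arm --pt "0 0.0015 0 0 0 0" --pt "0 0.0015 0 0 0 0" --pt "0 0.001 0 0 0 0"

```text
t: 12.8
ee_pos: [0.5141, 0.131, 0.1072]
tcp_rot: [-1.571, -0.0, 0.325]
contact_force: [-1.7, -0.1, 7.4]
gripper_width: -0.0001
```

jog_arm --pt "0 0.0015 0 0 0 0" --pt "0 0.0015 0 0 0 0"

```text
t: 12.97
ee_pos: [0.514, 0.131, 0.1043]
tcp_rot: [-1.571, -0.0, 0.325]
contact_force: [-1.3, -0.1, 8.8]
gripper_width: 0.0001
```

Bush is sliding at about 8 N. Continuing in small steps.

jog_arm --pt "0 0.001 0 0 0 0" --pt "0 0.001 0 0 0 0" --pt "0 0.001 0 0 0 0" --pt "0 0 0 0 0 0"

```text
t: 13.3
ee_pos: [0.514, 0.131, 0.1011]
tcp_rot: [-1.571, -0.0, 0.325]
contact_force: [-0.4, 0.9, 5.1]
gripper_width: -0.0
```

jog_arm --pt "0 0.0005 0 0 0 0" --pt "0 0.0005 0 0 0 0" --pt "0 0 0 0 0 0"

```text
t: 13.55
ee_pos: [0.514, 0.131, 0.1002]
tcp_rot: [-1.571, -0.0, 0.325]
contact_force: [-1.2, 0.3, 6.5]
gripper_width: 0.0001
```

jog_arm --pt "0 0.0005 0 0 0 0" --pt "0 0 0 0 0 0"

```text
t: 13.72
ee_pos: [0.514, 0.131, 0.0997]
tcp_rot: [-1.571, -0.0, 0.325]
contact_force: [-2.5, -0.5, 6.0]
gripper_width: 0.0002
```

jog_arm --pt "0 0.0005 0 0 0 0" --pt "0 0 0 0 0 0"

```text
t: 13.88
ee_pos: [0.514, 0.131, 0.0992]
tcp_rot: [-1.571, -0.0, 0.325]
contact_force: [-0.9, -0.4, 5.7]
gripper_width: -0.0
```

jog_arm --pt "0 0.0004 0 0 0 0" --pt "0 0 0 0 0 0"

```text
t: 14.05
ee_pos: [0.5141, 0.131, 0.0991]
tcp_rot: [-1.57, -0.001, 0.325]
contact_force: [-2.1, -0.6, 9.5]
gripper_width: 0.0004
```

jog_arm --pt "0 0.0004 0 0 0 0" --pt "0 0 0 0 0 0"

```text
t: 14.22
ee_pos: [0.5141, 0.131, 0.099]
tcp_rot: [-1.57, -0.001, 0.325]
contact_force: [-3.1, -0.5, 14.9]
gripper_width: 0.0004
```

Resistance rises sharply and the tool stalls at z = 0.099, exactly the home height. Retreating straight up and checking.

jog_arm --pt "0 -0.002 0 0 0 0" --pt "0 -0.01 0 0 0 0" --pt "0 -0.025 0 0 0 0" --pt "0 -0.035 0 0 0 0" --pt "0 -0.025 0.02 0 0 0" --pt "0 -0.005 0.02 0 0 0" --pt "0 0 0 0 0 0" --pt "0 0 0 0 0 0"

```text
t: 14.88
ee_pos: [0.501, 0.1701, 0.2009]
tcp_rot: [-1.57, -0.001, 0.328]
contact_force: [-0.8, -0.2, -0.1]
gripper_width: 0.0003
```

```bash
python3 - <<'E'
from h import *
f=shot('wrist');save(f,'wrist7.png');o=get_obs();print(o['ee_pos'],o['contact_force'])
W=cloud(f);hsv=cv2.cvtColor(f['color'],cv2.COLOR_RGB2HSV)
d=np.hypot(W[...,0]-.514,W[...,1]-.131)
k=(d<.025)&(hsv[...,2]<60)&(W[...,2]<.12)&(W[...,2]>.08);print('bush',k.sum(),np.nanmedian(W[k],0))
b=(d<.026)&(hsv[...,2]>140)&(W[...,2]>.085);print('big eye rim',np.nanmedian(W[b][:,2]))
s=(np.hypot(W[...,0]-.4795,W[...,1]-.2345)<.018)&(W[...,2]>.085)&(W[...,2]<.1);print('small',W[s].mean(0))
save(shot('side'),'side7.png',(220,140,320,230),7)
E
```

```text
[0.50103983 0.16902527 0.20033571] [-0.16890127 -0.02918355 -0.1589857 ]
bush 716 [0.511911   0.13510748 0.09955615]
big eye rim 0.0954597613059318
small [0.47978844 0.23389598 0.09504249]
```

View pics/side7.png

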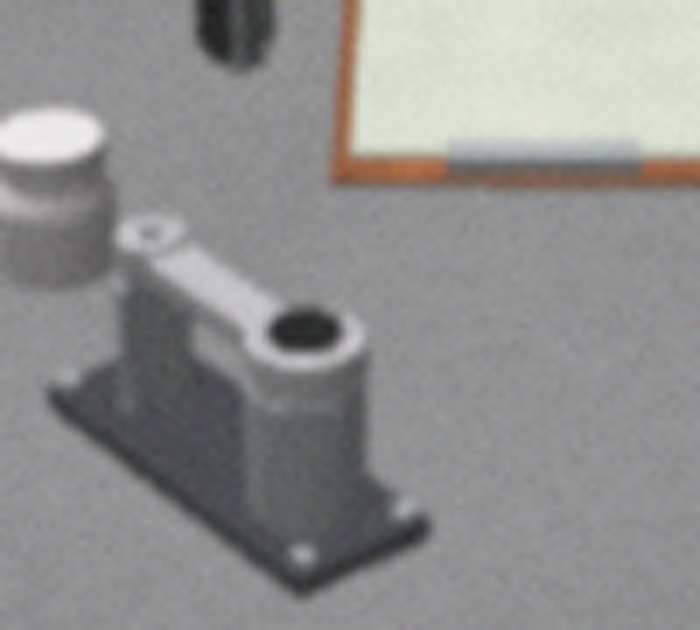

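The crop shows the lever level on the anvil (305,370) and rest (150,240), with the bush flush at (305,328). The flange is 4 mm above the rim, which is home. Handing in.

```bash
python3 -c "
from h import *
print(job_done())"
```

```text
the job is handed in; nothing more can be done
None
```

The lever with the proud bush is on the left-hand stand, released, with its bush pushed fully home, and I handed the job in at about 15 s of the 48 s.

- **Placing:** I gripped the lever by its web and lowered it until the force rose by about 6 N, then released it. I did not measure the horizontal offset of the big eye directly after release. From the grip, both eyes came out about 1 mm or less from the measured support centres.
- **Pressing:** I pushed with shut fingers. The bush slid at about 6–9 N, then the force rose to 15 N and the tool stalled at z = 0.099 m, the home height, so I stopped and backed off.
- **Last checks:** The rims of both eyes are at z ≈ 0.095 m, so the lever is level. The bush top is at about 0.0995 m, some 4 mm above the rim. The final force reading was near zero. I never touched the finished lever, wrench or jar.
- **Disagreements:** The top camera placed the supports and the lever up to about 4 mm away from where the wrist camera did, so I used the wrist camera. The final wrist view of the bush centre was off by about 4 mm and was probably partly hidden by the fingers. The side view showed it centred.

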